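Snap the aluminium cover onto a control box

TASK

Draw the aluminium cover out of the low rack by its upright lip, lay it flat on the bench and let go of it. Then take it again by the raised block in its middle, set its four holes over the four snap standoffs of the control box and push it down, without brute force, until all four have clicked through and the cover lies flush on all of them. Let go, and leave everything else where it is.

Things in the scene. Friction and masses are not known exactly. Their poses are not given: they have to be found in the camera images.
- cover_mid (a point): Middle of the cover (see cover) at its raised block, 14 mm above the plate's underside, half-way up. z up, x along the plate away from the lip. The block is 60 mm along x, 52 mm along y (grip it across y) and its top is 28 mm above the plate's underside.
- cover: The cover, loose: a bare aluminium plate 170 mm (x) x 110 mm (y) x 4 mm with a raised block in the middle of its top, an upright lip along its -x edge and four 15 mm square holes near its corners. About 0.28 to 0.46 kg. Origin: centre of the plate's underside; same axes as cover_mid.
- cover_lip (a point): Centre of the cover's upright lip: 10 mm thick along the cover's x, 110 mm wide along y, top 38 mm above the plate's underside. The point lies 80 mm from the plate's centre towards -x, 21 mm above the underside. Same axes as cover_mid. 45 mm is free between lip and block.
- cover_hole0 (a point): Centre of one of the cover's four square holes, at the plate's underside: x, y = -55, -40 mm from the plate's centre in the cover's axes.
- cover_hole1 (a point): Centre of one of the cover's four square holes, at the plate's underside: x, y = -55, +40 mm from the plate's centre in the cover's axes.
- cover_hole2 (a point): Centre of one of the cover's four square holes, at the plate's underside: x, y = +55, -40 mm from the plate's centre in the cover's axes.
- cover_hole3 (a point): Centre of one of the cover's four square holes, at the plate's underside: x, y = +55, +40 mm from the plate's centre in the cover's axes.
- rack: Low steel pigeonhole, fixed; the cover lies on its 15 mm high floor, lip at the mouth. Origin on the bench under the cover's middle (within 8 mm); -x points out of the mouth. Floor x = -40 to 100 mm; roof (top at 62 mm, rear part 72) and side walls x = -32 to 100 mm. The roof hides the block; the lip stands about 43 mm in front of it. To be clear the cover must come out 130 mm.
- box: The control box: grey open tray, fixed, 200 mm (x) x 124 mm (y), origin under its centre on the bench, z up. Its two ends are upright walls, top 80 mm above the bench, inner faces at x = +-92 mm, so that no finger fits beside the ends of a seated cover. Side walls are low (32 mm). The cover fits either way round (x axes parallel or opposed).
- box_seat (a point): Centre between the box's four white snap standoffs, at shoulder height, 45 mm above the bench; axes as box. Where the middle of the plate's underside finally lies.
- box_standoff (a point): One of the four standoffs, at x, y = +-55, +-40 mm of the box; point: centre of its 21 mm wide shoulder, where the plate finally rests. Above it an 8 mm pin, 14.5 mm high, with sprung catches on its +-y sides, wider than the hole: a loose cover rests on them 8 mm high. A push of 6 to 8 N per standoff (25 to 30 N for all four at once) clicks it through.
- hammer: Bystander: a wooden-handled hammer, 260 mm long, lying. Origin on its underside at its middle.
- wrench: Bystander: a steel open-ended wrench, 200 mm long, lying. Origin on its underside at its middle.
- screwdriver: Bystander: a wooden-handled screwdriver, 200 mm long, lying. Origin on its underside at its middle.
- can: Bystander: an upright grey tin, 70 mm across, 100 mm high. Origin on its underside at its middle.
- jar: Bystander: a screw-top glass jar, 72 mm across, 90 mm high. Origin on its underside at its middle.
- tape: Bystander: a roll of tape lying flat, 100 mm across, 25 mm high. Origin on its underside at its middle.
- batten: Bystander: a wooden batten 160 x 45 x 30 mm, lying flat. Origin on its underside at its middle.

How it is judged:
By the outcome, as a careful person would: the job done as asked, in the order asked, and still so for the second after the job is handed in, with the robot touching nothing.
It also fails if it takes over 62 s, if anything falls off the work surface, if the arm or the gripper's body presses on something with over 40 N, if the wrist force passes 120 N, or if a joint passes its speed limit or range.

ROBOT

A 6-joint arm with a two-finger parallel gripper is mounted at the origin on the work surface. World frame = base frame: x ahead of the robot, y to its left, z up, the work surface at z = 0. Lengths are in m, angles in degrees, forces in N, time in s.
With the tool pointing down it reaches from about 0.35 to 0.775 m from the base axis. Payload 7.3 kg.
Tool frame: the origin (TCP) lies midway between the tips of the shut fingers; the grasp point (between the pads) lies 19 mm behind it (r.pinch_z is the distance from the TCP to the grasp point, in m); z points along the fingers, y is the direction in which the jaws open and shut (so a half turn about z gives the same grasp; the last joint's range is limited). The gripper opens to 92 mm and grips with 3 to 60 N. Pads are 19 mm wide; open, the fingers measure 130 mm over their backs; the gripper's body (75 mm by 190 mm) begins 47 mm behind the grasp point.
Start: joints at [64.744, 19.595, 87.324, -0, 73.075, -8.365], TCP at [0.153, 0.502, 0.227] pointing down, gripper open.
Joint ranges: [-145.02, 145.02], [-44.19, 115.74], [2.07, 154.8], [-57.11, 237.11], [16.16, 152.29], [-177.93, 177.93]. Speed limits (degrees/s): [147.25, 147.25, 180, 180, 180, 180].

INTERFACE

Orientations are given as [roll, pitch, yaw] about the fixed x, y, z axes, in that order (R = Rz(yaw) Ry(pitch) Rx(roll)).
In Python, from plant import r, cams, hand_in gives the robot as it stands. The module is installed in compiled form; this text tells all that it offers.
- The arm moves only by the tool move_arm, never from a script. Its argument "motion" is one flat list of numbers, 4 for each row, row after row: the shift along the tool's x, y, z in mm, then the turn about the tool's z in degrees. In form: [dx, dy, dz, spin, dx, dy, dz, spin, ...]. A call has 1 to 10 rows; each row is the pose to reach, as a shift and turn from the pose commanded when the call began, along the tool's axes at that moment; what a row does not reach only later rows make up. A row lasts 1/10 s, in which the tool goes at most 50 mm and 8.59 degrees, less where a joint would pass 70% of its speed; a pose out of reach is approached as far as the arm can. A call with a gripper value outside its range is refused whole. "claw" is the finger opening in mm, from 0 to 91.8, set as the call begins (left out, the last holds). The fingers move at their own pace and stop on an object; "force" is the grip in N (left out, the last holds). Time passes only in rows, so rows that repeat a pose let the fingers close. It gives the time, the measured TCP pose, the force and the opening at its end, in the units of the state.
- r.sense(): the state, without advancing time (a new reading comes with each control period).
- cams.snapshot(name): name is "side" or "top"; returns a dict with "img" (480x640x3 uint8, blue, green, red), "fx", "fy", "cx", "cy" (pixels), "xyz" and "attitude" of the camera in the world. Camera axes: x right, y up, looking along -z (the intrinsics and any distortion apply to the point x, -y, -z); pixel columns grow to the right and rows downward; lengths in m; the calibration is good to about 2 mm. A picture is of the moment at which its call begins. There is no depth.
- hand_in(): hands the job in, once; it reports no verdict.
The state is a dict: "time": time; "joint_positions": joint angles; "joint_velocities": joint speeds; "joint_efforts": joint torques, N m; "ee_pos": TCP position; "tool_rot": TCP orientation; "contact_force": force on the tool from outside, world axes, zero at the start; "moment": the same for the moment, N m; "finger_gap": finger opening in m.
Only numpy, scipy, OpenCV 4.12 (cv2) and the standard library are available. Lean on these libraries where they do the work, as an engineer would, in place of code of your own. Each camera call takes 0.05 s, during which the arm holds its last target. There are 200 camera calls.

## Working session

There is one attempt and no reset: what is moved stays moved. The work goes in short steps, Python scripts to look and compute and a tool call to move; the robot and the scene stay as the last step left them, time stands still between calls to the robot, and variables do not carry over. Pictures are saved under pics/ and viewed, about 8 in all and at most 12, crops included, and the job is handed in when it is done.

Besides the shell and the picture viewer there is one more tool, called as name(argument=value, ...), one argument or row to a line, values as JSON. move_arm: Moves the arm, as the interface text tells. Its arguments: {"type":"object","properties":{"motion":{"type":"array","items":{"type":"number"}},"claw":{"type":"number"},"force":{"type":"number"}},"required":["motion"]}

```bash
mkdir -p pics
python3 - <<'E'
from plant import r,cams
import cv2
print(r.sense(), r.pinch_z)
for n in("top","side"):
    s=cams.snapshot(n); cv2.imwrite(f"pics/{n}0.png",s["img"]); print(n,{k:v for k,v in s.items() if k!="img"})
E
```

```text
{'time': 0.0, 'joint_positions': array([ 6.47454945e+01,  1.96365389e+01,  8.73794637e+01, -1.56170195e-03,
        7.30738296e+01, -8.36644023e+00]), 'joint_velocities': array([-0.17420114, -0.04889905,  0.04493806,  0.09602035, -0.04716966,
        0.02779291]), 'joint_efforts': array([-2.21997420e-04, -4.31237698e+01, -2.44223481e+01,  7.17388233e-02,
        5.60841768e-02, -1.70287094e-04]), 'ee_pos': array([0.1523296 , 0.50197346, 0.22603043]), 'tool_rot': array([-1.79910907e+02, -1.15934399e-02,  1.63112382e+02]), 'contact_force': array([-0.54412247, -0.71230117, -0.53261476]), 'moment': array([-0.02635207, -0.033843  , -0.01233253]), 'finger_gap': 0.09179514914948941} 0.0188
top {'fx': 512.0884234371624, 'fy': 512.0884234371624, 'cx': 326.03434006686956, 'cy': 234.00476946864524, 'xyz': array([ 0.44188049, -0.02550032,  1.17196742]), 'attitude': array([  4.54884417,   0.87568247, -90.06211856])}
side {'fx': 492.9121009843739, 'fy': 492.9121009843739, 'cx': 318.5235461848815, 'cy': 241.1102129094985, 'xyz': array([ 0.08595981, -0.75300648,  0.5787119 ]), 'attitude': array([ 60.34829948,   1.10429647, -32.97732151])}
```

View pics/top0.png

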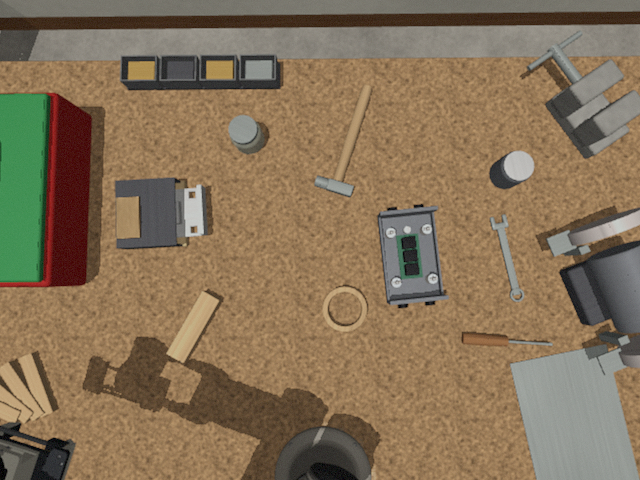

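View pics/side0.png

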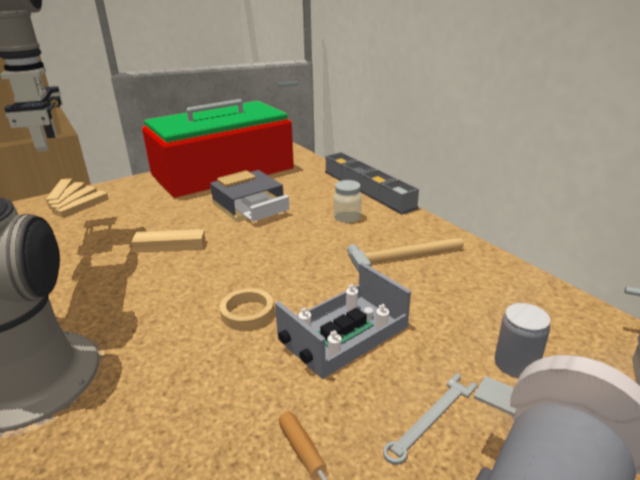

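The top view shows the rack at about (150,213), its mouth to the right with the lip at (195,210), and the box at (410,255). The side view agrees, and the ground to the right of the mouth is free. Next I'll zoom in on both.

```bash
cat > h.py <<'E'
import numpy as np,cv2
from scipy.spatial.transform import Rotation as R
from plant import r,cams
def cam(n):
    s=cams.snapshot(n); s["R"]=R.from_euler("xyz",s["attitude"],degrees=True).as_matrix(); return s
def ray(s,u,v):
    d=s["R"]@np.array([(u-s["cx"])/s["fx"],-(v-s["cy"])/s["fy"],-1.]); return d
def at(s,u,v,z):
    d=ray(s,u,v); return s["xyz"]+d*(z-s["xyz"][2])/d[2]
def proj(s,p):
    q=(np.atleast_2d(p)-s["xyz"])@s["R"]; return np.c_[s["cx"]-s["fx"]*q[:,0]/q[:,2], s["cy"]+s["fy"]*q[:,1]/q[:,2]]
def crop(s,x,y,w,h,k): return cv2.resize(s["img"][y:y+h,x:x+w],None,fx=k,fy=k,interpolation=cv2.INTER_CUBIC)
def strip(*a):
    H=max(i.shape[0] for i in a); return np.hstack([cv2.copyMakeBorder(i,0,H-i.shape[0],0,0,0) for i in a])
E
python3 - <<'E'
from h import *
s=cam("top"); cv2.imwrite("pics/t1.png",strip(crop(s,105,165,110,100,4),crop(s,370,195,85,120,4)))
s=cam("side"); cv2.imwrite("pics/s1.png",strip(crop(s,205,165,90,60,4),crop(s,270,255,145,120,3)))
E
```

```text
(no output)
```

View pics/t1.png

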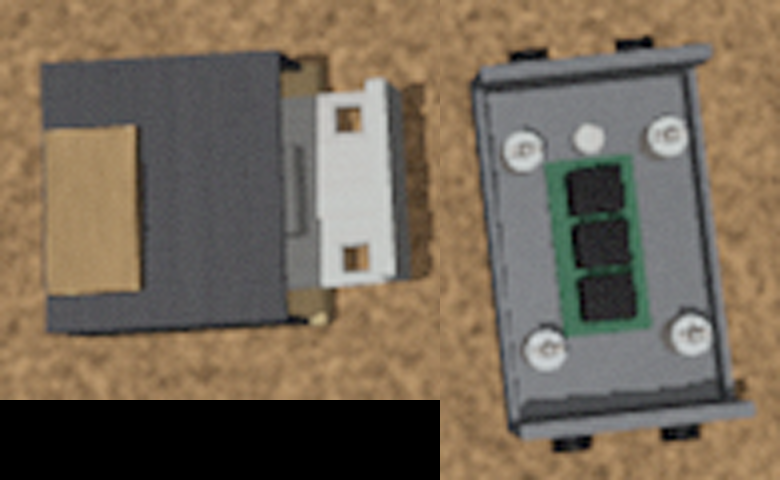

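View pics/s1.png

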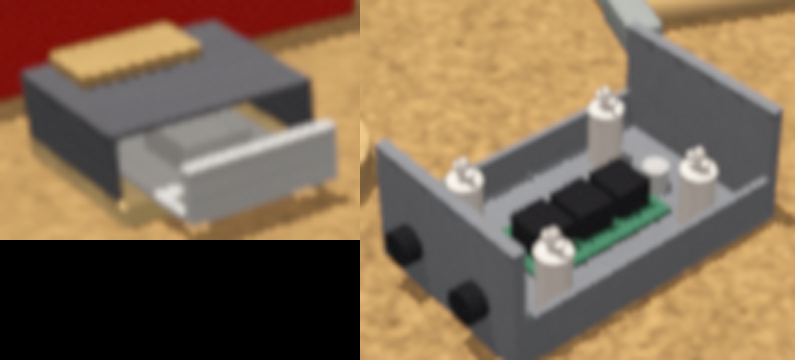

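The top crops show the two visible holes at full-image pixels of about (192,194.8) and (193.8,229.3), and the lip top between columns 197 and 202. The standoffs are at about (390.8,233), (427,229), (396.5,282.5) and (432.8,278.5). The side crops confirm the layout. Now I'll work out positions.

Run:
```python
from h import *
s=cam("top")
f=lambda u,v,ox:(ox+(u+.5)/4-.5, v)
H=[at(s,105+u/4,165+v/4,.019) for u,v in((348,119),(355,257))]
print("holes",np.round(H,4)); d=H[1]-H[0]; print("dist",np.linalg.norm(d)); 
# cover y axis: x-axis ~ +y world => y-axis ~ -x world ; H0 (image upper)= +x world -> cover y=-40
yaw=np.degrees(np.arctan2(d[1],d[0]))-90; print("cover yaw",yaw)
c,sn=np.cos(np.radians(yaw)),np.sin(np.radians(yaw)); m=(H[0]+H[1])/2
print("centre",m[:2]+55*np.array([c,sn])/1000,"lip",m[:2]-25e-3*np.array([c,sn]))
for u,v in((367,80),(388,80),(400,278),(380,283)): print("liptop",at(s,105+u/4,165+v/4,.053))
P=np.array([at(s,370+(u-440)/4,195+v/4,.045) for u,v in((523,152),(668,136),(546,350),(691,334))])
print(P.round(4)); ce=P.mean(0); ax=(P[0]+P[1]-P[2]-P[3]); print("box",ce,np.degrees(np.arctan2(ax[1],ax[0])), np.linalg.norm(P[0]-P[2]),np.linalg.norm(P[0]-P[1]))
t=cam("side"); 
# predicted side pixels for cross-check
print("side standoffs pred",(proj(t,P)).round(1).tolist())
print("side holes/lip pred",proj(t,[*(H),np.r_[m[:2]-25e-3*np.array([c,sn]),.053]]).round(1).tolist())
for n,(u,v) in dict(can=(517,162),jar=(244,127),hammerhead=(335,186)).items(): print(n,at(s,u,v,.09 if n!="hammerhead" else .02).round(3))
print([at(s,u,v,0.025).round(3) for u,v in((345,309),(207,293),(170,358))])
```

```text
holes [[0.6242 0.2978 0.019 ]
 [0.5452 0.2923 0.019 ]]
dist 0.07924287711295638
cover yaw -265.9838951751191
centre [0.58082781 0.34991091] lip [0.58643076 0.27010736]
liptop [0.64061647 0.27813958 0.053     ]
liptop [0.64057225 0.2664514  0.053     ]
liptop [0.53045347 0.25782211 0.053     ]
liptop [0.52772015 0.26881433 0.053     ]
[[ 0.5335 -0.151   0.045 ]
 [ 0.5421 -0.2308  0.045 ]
 [ 0.4248 -0.1624  0.045 ]
 [ 0.4335 -0.2416  0.045 ]]
box [ 0.4834699  -0.19644772  0.045     ] 5.799141903468956 0.10922572470760156 0.08027916470980899
side standoffs pred [[349.8, 291.0], [380.9, 311.4], [303.0, 314.9], [332.9, 338.1]]
side holes/lip pred [[276.9, 205.9], [250.8, 214.4], [268.2, 201.4]]
can [ 0.681 -0.416  0.09 ]
jar [0.76  0.168 0.09 ]
hammerhead [ 0.643 -0.028  0.02 ]
[array([ 0.366, -0.05 ,  0.025]), array([0.402, 0.258, 0.025]), array([0.258, 0.338, 0.025])]
```

```bash
cat >> h.py <<'E'
def go(x,y,z,psi,frm=None):
    "tool-frame shift (mm) and spin from the present (or given) pose to x,y,z,psi (tool down)"
    q=r.sense()
    p,a=(q["ee_pos"],q["tool_rot"][2]) if frm is None else (frm[:3],frm[3])
    d=(np.array([x,y,z])-p)*1000; c,s=np.cos(np.radians(a)),np.sin(np.radians(a))
    return np.round([c*d[0]+s*d[1], s*d[0]-c*d[1], -d[2], -((psi-a+180)%360-180)],1)
E
python3 -c "
from h import *
print(go(.5864,.2701,.12,-176,(.153,.502,.227,163.1)))"
```

```text
[-482.1  -95.9  107.   -20.9]
```

move_arm(
  motion=[-482,-96,60,-21,-482,-96,60,-21,-482,-96,60,-21,-482,-96,60,-21,-482,-96,60,-21,-482,-96,60,-21,-482,-96,60,-21,-482,-96,60,-21,-482,-96,60,-21,-482,-96,60,-21],
  claw=30,
  force=60,
)

```text
time: 1.3
ee_pos: [0.5823, 0.2719, 0.1671]
tool_rot: [180.0, -0.0, -175.9]
contact_force: [-0.3, 0.6, 0.1]
finger_gap: 0.0301
```

move_arm(
  motion=[0,0,0,0,0,0,0,0,0,0,0,0],
)

```text
time: 1.6
ee_pos: [0.5799, 0.2737, 0.1674]
tool_rot: [180.0, -0.0, -175.9]
contact_force: [-0.2, -0.1, 0.5]
finger_gap: 0.0303
```

```bash
python3 -c "
from h import *
print(go(.5864,.2701,.065,-176))"
```

```text
[-6.200e+00 -4.100e+00  1.024e+02  1.000e-01]
```

move_arm(
  motion=[-6,-4,50,0,-6,-4,102,0,-6,-4,102,0,-6,-4,102,0,-6,-4,102,0],
)

```text
time: 2.1
ee_pos: [0.5883, 0.271, 0.0687]
tool_rot: [179.9, 0.3, -175.8]
contact_force: [0.3, 0.5, -0.1]
finger_gap: 0.03
```

```bash
python3 -c "
from h import *
a=cam('top');b=cam('side');print(r.sense()['ee_pos'])
cv2.imwrite('pics/c2.png',strip(crop(a,130,150,130,120,3),crop(b,205,130,130,100,3)))"
```

```text
[0.58842477 0.27061799 0.06872899]
```

View pics/c2.png

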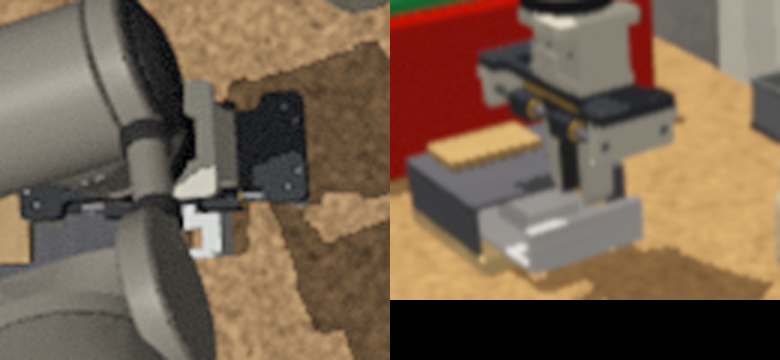

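The fingers are over the lip at about (590,215) in the side crop, the lip lies between them, and the inner finger is clear of the roof. Lowering now and checking the force.

move_arm(
  motion=[0,0,20,0,0,0,30,0,0,0,38,0,0,0,42,0,0,0,45,0,0,0,45,0],
)

```text
time: 2.8
ee_pos: [0.587, 0.2697, 0.0204]
tool_rot: [180.0, -0.0, -175.9]
contact_force: [0.1, -0.2, 0.1]
finger_gap: 0.0302
```

move_arm(
  motion=[0,0,0,0,0,0,0,0,0,0,0,0,0,0,0,0,0,0,0,0,0,0,0,0],
  claw=0,
  force=60,
)

```text
time: 3.4
ee_pos: [0.5872, 0.2698, 0.0208]
tool_rot: [180.0, 0.0, -175.9]
contact_force: [0.0, 0.7, 2.9]
finger_gap: 0.0096
```

move_arm(
  motion=[0,-8,-1,0,0,-20,-1,0,0,-35,-1,0,0,-50,-1,0,0,-65,-1,0,0,-80,-1,0,0,-90,-1,0,0,-100,-1,0,0,-105,-1,0,0,-105,-1,0],
)

```text
time: 4.4
ee_pos: [0.5947, 0.1643, 0.0215]
tool_rot: [180.0, 0.0, -175.9]
contact_force: [0.4, -0.6, -3.7]
finger_gap: 0.0093
```

move_arm(
  motion=[0,-10,0,0,0,-20,0,0,0,-32,0,0,0,-44,0,0,0,-55,0,0,0,-62,0,0,0,-65,0,0,0,-65,0,0,0,-65,0,0,0,-65,0,0],
)

```text
time: 5.4
ee_pos: [0.5991, 0.1006, 0.0214]
tool_rot: [180.0, 0.0, -175.9]
contact_force: [0.2, 0.3, -3.0]
finger_gap: 0.01
```

```bash
python3 -c "
from h import *
a=cam('top');b=cam('side');print(r.sense())
cv2.imwrite('pics/c3.png',strip(crop(a,130,150,160,120,2.5),crop(b,195,130,160,130,2.5)))"
```

```text
{'time': 5.5, 'joint_positions': array([ 2.29879461e+00,  4.06114538e+01,  8.68229740e+01,  9.06532968e-03,
        5.25627068e+01, -9.18502476e+01]), 'joint_velocities': array([-0.10028434, -0.01222158,  0.09248601, -0.02346645, -0.13648548,
       -0.0108904 ]), 'joint_efforts': array([-7.48008373e-02, -5.69523704e+01, -1.98161101e+01,  1.07618999e-01,
        8.14696332e-02,  8.46822804e-04]), 'ee_pos': array([0.5991196 , 0.10055203, 0.02143195]), 'tool_rot': array([ 1.79992898e+02,  3.09597506e-03, -1.75856469e+02]), 'contact_force': array([-0.15317574, -0.24471539, -2.8744781 ]), 'moment': array([-0.11672346,  0.04443358,  0.04920194]), 'finger_gap': 0.009899880990477576}
```

View pics/c3.png

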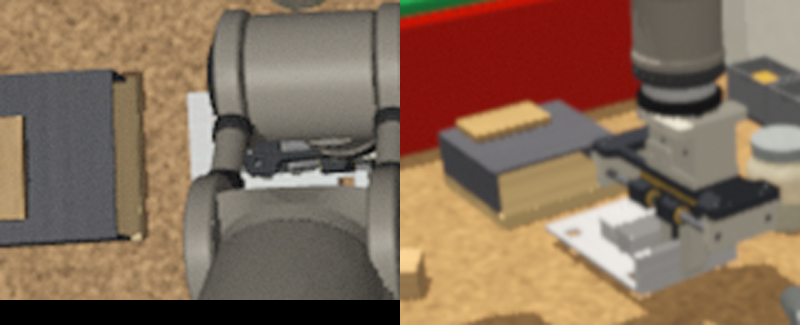

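The cover is fully out: its far edge is at about (190,135) in the top crop, with bench visible between it and the rack. Lowering it onto the bench.

move_arm(
  motion=[0,0,4,0,0,0,8,0,0,0,11,0,0,0,13,0,0,0,14,0,0,0,15,0,0,0,15,0,0,0,15,0],
)

```text
time: 6.3
ee_pos: [0.5992, 0.1001, 0.0065]
tool_rot: [180.0, 0.0, -175.9]
contact_force: [0.1, 0.4, -2.8]
finger_gap: 0.0101
```

move_arm(
  motion=[0,0,0.5,0,0,0,1,0,0,0,1,0],
)

```text
time: 6.6
ee_pos: [0.5993, 0.1001, 0.0058]
tool_rot: [180.0, 0.0, -175.9]
contact_force: [-1.8, -0.8, 0.5]
finger_gap: 0.0094
```

move_arm(
  motion=[0,0,0,0,0,0,0,0,0,0,0,0,0,0,0,0,0,0,-20,0,0,0,-60,0,0,0,-110,0,0,0,-110,0],
  claw=32,
)

```text
time: 7.4
ee_pos: [0.6033, 0.1004, 0.1227]
tool_rot: [-180.0, 0.8, -175.9]
contact_force: [0.6, -0.1, 0.8]
finger_gap: 0.0321
```

move_arm(
  motion=[80,-60,-40,8,100,-180,-40,16,100,-220,-40,24,100,-220,-40,32,100,-220,-40,40,100,-220,-40,48,100,-220,-40,56,100,-220,-40,64,100,-220,-40,72,100,-220,-40,80],
  claw=72,
)

```text
time: 8.4
ee_pos: [0.5151, -0.1266, 0.1552]
tool_rot: [180.0, -0.0, 103.8]
contact_force: [0.3, -0.1, -0.7]
finger_gap: 0.072
```

```bash
python3 -c "
from h import *
a=cam('top');b=cam('side');print(r.sense()['ee_pos'],r.sense()['tool_rot'])
cv2.imwrite('pics/c4.png',strip(crop(a,180,165,110,100,4),crop(b,225,170,110,110,3)))"
```

```text
[ 0.5151223  -0.12647609  0.15520121] [ 1.79998532e+02 -8.88676414e-03  1.04034803e+02]
```

View pics/c4.png

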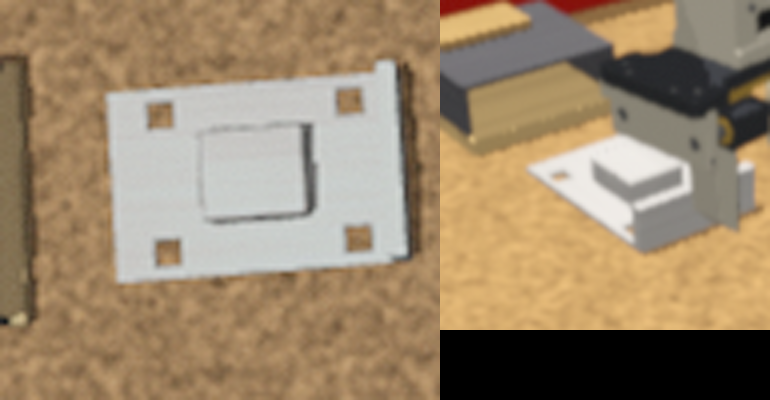

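The cover lies flat and free, with its holes at crop pixels (160,116), (349,101), (168,252) and (358,238).

Run:
```python
from h import *
s=cam("top")
P=np.array([at(s,180+(u+.5)/4-.5,165+(v+.5)/4-.5,.004) for u,v in((160,116),(168,252),(349,101),(358,238))]) # +x-end first
c=P.mean(0); ax=P[0]+P[1]-P[2]-P[3]; yaw=np.degrees(np.arctan2(ax[1],ax[0]))
print(P.round(4),"centre",c,"yaw",yaw,np.linalg.norm(P[0]-P[2]),np.linalg.norm(P[0]-P[1]))
print("from above: ",go(c[0],c[1],.06,yaw))
```

```text
[[0.629  0.238  0.004 ]
 [0.5501 0.2322 0.004 ]
 [0.6373 0.1287 0.004 ]
 [0.5579 0.1229 0.004 ]] centre [0.5935706  0.18043936 0.004     ] yaw 94.22568651145485 0.10960850600878161 0.0791002091871829
from above:  [278.1 151.7  95.2  10.1]
```

move_arm(
  motion=[278,152,40,10,278,152,40,10,278,152,40,10,278,152,40,10,278,152,40,10,278,152,40,10,278,152,40,10,278,152,40,10,278,152,95,10,278,152,95,10],
  claw=72,
)

```text
time: 9.55
ee_pos: [0.5911, 0.1788, 0.0556]
tool_rot: [-179.4, 0.1, 94.2]
contact_force: [-0.8, -0.1, -0.3]
finger_gap: 0.072
```

move_arm(
  motion=[0,0,0,0,0,0,0,0],
)

```text
time: 9.75
ee_pos: [0.5958, 0.1796, 0.0621]
tool_rot: [179.9, -0.0, 94.1]
contact_force: [0.2, -0.1, 0.9]
finger_gap: 0.072
```

```bash
python3 -c "
from h import *
print(go(.5936,.1803,.0075,94.2),r.sense()['ee_pos'])"
```

```text
[ 0.9 -2.1 54.6 -0.1] [0.59577386 0.17955042 0.06208498]
```

move_arm(
  motion=[1,-2,15,0,1,-2,28,0,1,-2,38,0,1,-2,45,0,1,-2,51,0,1,-2,54,0,1,-2,55,0,1,-2,55,0],
)

```text
time: 10.55
ee_pos: [0.5929, 0.1811, 0.0055]
tool_rot: [180.0, -0.0, 94.1]
contact_force: [0.2, 0.3, -0.1]
finger_gap: 0.0715
```

move_arm(
  motion=[0,0,0,0,0,0,0,0,0,0,0,0,0,0,0,0,0,0,0,0,0,0,0,0],
  claw=0,
  force=60,
)

```text
time: 11.15
ee_pos: [0.5932, 0.1811, 0.0057]
tool_rot: [179.9, -0.0, 94.1]
contact_force: [0.8, 0.8, 1.8]
finger_gap: 0.0517
```

move_arm(
  motion=[0,0,-3,0,0,0,-10,0,0,0,-25,0,0,0,-45,0,0,0,-70,0,0,0,-95,0,0,0,-115,0,0,0,-130,0,0,0,-135,0,0,0,-135,0],
)

```text
time: 12.15
ee_pos: [0.593, 0.1811, 0.1417]
tool_rot: [179.9, -0.0, 94.1]
contact_force: [-1.0, 0.9, -4.4]
finger_gap: 0.0515
```

Run:
```python
from h import *
s=cam("top")
# standoffs, pixel-centre corrected
P=np.array([at(s,370+(u-440+.5)/4-.5,195+(v+.5)/4-.5,.045) for u,v in((523,152),(668,136),(546,350),(691,334))])
ce=P.mean(0); ax=P[0]+P[1]-P[2]-P[3]; print("box",ce,np.degrees(np.arctan2(ax[1],ax[0])))
q=r.sense(); print(q["ee_pos"],q["tool_rot"],q["finger_gap"],q["contact_force"]); print(go(ce[0],ce[1],.143,5.8))
```

```text
box [ 0.48429424 -0.19563835  0.045     ] 5.802102306552089
[0.5925471  0.18101018 0.14060153] [ 1.79996439e+02 -5.27370632e-03  9.41111280e+01] 0.0514855750766732 [ 0.43063311  0.16484328 -3.15318738]
[-367.9 -135.    -2.4   88.3]
```

move_arm(
  motion=[-15,-5,0,4,-45,-16,0,11,-80,-29,0,19,-115,-42,0,27,-150,-55,0,35,-185,-68,0,43,-220,-81,0,51,-255,-94,0,59,-290,-107,0,67,-320,-118,0,75],
)

```text
time: 13.2
ee_pos: [0.4967, -0.1481, 0.1395]
tool_rot: [-179.9, 0.1, 18.7]
contact_force: [-0.5, -0.4, -3.2]
finger_gap: 0.0516
```

```bash
python3 -c "
from h import *
print(go(.4850,-.1956,.120,5.8),r.sense()['ee_pos'])"
```

```text
[-26.4  41.3  19.5  12.9] [ 0.49669819 -0.14805179  0.13948497]
```

move_arm(
  motion=[-10,15,0,5,-20,30,5,10,-26,38,12,13,-26,41,19,13,-26,41,19,13,-26,41,19,13,-26,41,19,13],
)

```text
time: 13.9
ee_pos: [0.4871, -0.1932, 0.1215]
tool_rot: [-180.0, -0.0, 6.2]
contact_force: [0.5, 0.1, -2.3]
finger_gap: 0.0517
```

```bash
python3 -c "
from h import *
a=cam('top');b=cam('side');q=r.sense();print(q['ee_pos'],q['tool_rot'],q['contact_force'],go(.4850,-.1956,.120,5.8))
cv2.imwrite('pics/c5.png',strip(crop(a,370,190,90,125,4),crop(b,250,220,180,160,2.4)))"
```

```text
[ 0.48716988 -0.19339003  0.12168214] [ 1.79990713e+02 -2.77661327e-02  6.18083877e+00] [-0.081912   -0.22793251 -3.00137266] [-2.4  2.   1.7  0.4]
```

View pics/c5.png

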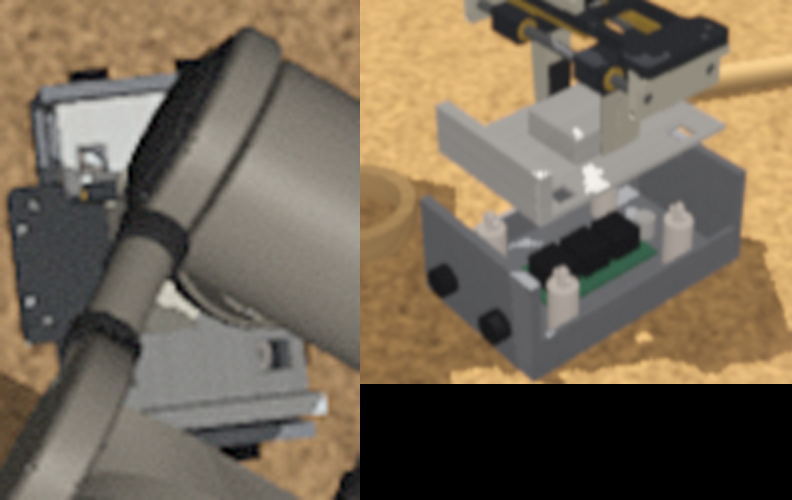

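The cover is above the box, and the pins show through the holes at crop pixels (93,160) and (270,354), with the lip inside the near wall. I'll correct by 2 mm and go down to just over the pins.

move_arm(
  motion=[-2.4,2,2,-0.4,-2.4,2,10,0.4,-2.4,2,22,0.4,-2.4,2,34,0.4,-2.4,2,44,0.4,-2.4,2,50,0.4,-2.4,2,52,0.4,-2.4,2,52,0.4,-2.4,2,52,0.4],
)

```text
time: 14.9
ee_pos: [0.485, -0.1962, 0.0697]
tool_rot: [180.0, -0.0, 5.7]
contact_force: [-0.2, 0.4, -2.7]
finger_gap: 0.0515
```

```bash
python3 -c "
from h import *
a=cam('top');b=cam('side');q=r.sense();print(q['ee_pos'],q['tool_rot'],q['contact_force'],go(.4850,-.1956,.0685,5.8))
cv2.imwrite('pics/c6.png',strip(crop(a,375,205,80,110,5),crop(b,275,245,135,125,2.9)))"
```

```text
[ 0.48497945 -0.1962629   0.06984743] [ 1.79970126e+02 -4.66598625e-02  5.71064266e+00] [-0.21536415  0.49448497 -3.00021903] [ 0.1 -0.7  1.3 -0.1]
```

View pics/c6.png

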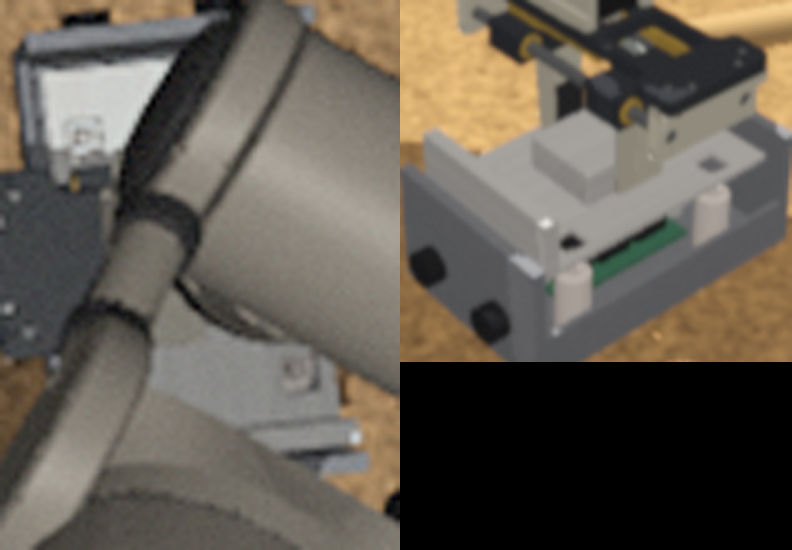

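The holes and pins line up to within about 1 mm: (85,135) against (85,137), and (298,370) against (296,371). I'll apply the 0.7 mm correction and lower the cover onto the catches.

move_arm(
  motion=[0,-0.7,1,0,0,-0.7,4,0,0,-0.7,7,0,0,-0.7,9,0,0,-0.7,10,0,0,-0.7,10,0],
)

```text
time: 15.6
ee_pos: [0.485, -0.1959, 0.0596]
tool_rot: [179.9, -0.1, 5.7]
contact_force: [0.4, -2.4, -1.1]
finger_gap: 0.0516
```

move_arm(
  motion=[0,0,0.7,0,0,0,1.4,0,0,0,2,0,0,0,2,0],
)

```text
time: 16.0
ee_pos: [0.4855, -0.1964, 0.0585]
tool_rot: [179.9, -0.1, 5.7]
contact_force: [0.5, -3.5, 5.3]
finger_gap: 0.0516
```

move_arm(
  motion=[0,0.4,0,0,0,0.8,0,0,0,0.8,0.5,0,0,0.8,1,0],
)

```text
time: 16.4
ee_pos: [0.4856, -0.1967, 0.0581]
tool_rot: [179.9, -0.1, 5.7]
contact_force: [-3.5, -0.4, 16.3]
finger_gap: 0.0514
```

move_arm(
  motion=[0,0,0.5,0,0,0,1,0,0,0,1,0],
)

```text
time: 16.7
ee_pos: [0.4858, -0.1966, 0.057]
tool_rot: [179.9, -0.2, 5.7]
contact_force: [-0.8, -0.5, 9.0]
finger_gap: 0.0515
```

move_arm(
  motion=[0,0,0.5,0,0,0,1,0,0,0,1,0],
)

```text
time: 17.0
ee_pos: [0.4857, -0.1965, 0.055]
tool_rot: [179.9, -0.1, 5.7]
contact_force: [2.3, -1.8, 0.2]
finger_gap: 0.0515
```

move_arm(
  motion=[0,0,0.5,0,0,0,1,0,0,0,1,0],
)

```text
time: 17.3
ee_pos: [0.4842, -0.1963, 0.0522]
tool_rot: [-180.0, 0.1, 5.7]
contact_force: [3.1, -5.6, -7.4]
finger_gap: 0.0518
```

```bash
python3 -c "
from h import *
q=r.sense();print(q['ee_pos'],q['tool_rot'],q['contact_force'],q['moment'])"
```

```text
[ 0.48416418 -0.19631327  0.05215592] [-1.79972653e+02  8.45551227e-02  5.72124713e+00] [ 3.0649112  -5.64968234 -7.39590833] [-1.04862401 -0.22570704 -0.06034697]
```

move_arm(
  motion=[0,0,0.5,0,0,0,1,0,0,0,1.5,0,0,0,1.5,0],
)

```text
time: 17.7
ee_pos: [0.4837, -0.1956, 0.0511]
tool_rot: [-179.9, 0.1, 5.7]
contact_force: [-0.7, -2.7, -7.5]
finger_gap: 0.0517
```

move_arm(
  motion=[0,0,0.5,0,0,0,1,0,0,0,1,0],
)

```text
time: 18.0
ee_pos: [0.4847, -0.1959, 0.051]
tool_rot: [-180.0, -0.0, 5.7]
contact_force: [-0.6, -0.9, -3.9]
finger_gap: 0.0513
```

```bash
python3 -c "
from h import *
q=r.sense();print(q['ee_pos'],q['tool_rot'],q['contact_force'],q['moment'])"
```

```text
[ 0.48472947 -0.19588427  0.05103512] [-1.79976483e+02 -8.66510282e-03  5.71038737e+00] [-0.64311685 -0.92115199 -3.88476263] [-0.13268337  0.17296558 -0.01491518]
```

move_arm(
  motion=[0,0,0.4,0,0,0,0.8,0,0,0,0.8,0],
)

```text
time: 18.3
ee_pos: [0.4849, -0.1961, 0.0507]
tool_rot: [180.0, -0.0, 5.7]
contact_force: [-0.7, 1.2, 3.6]
finger_gap: 0.0516
```

move_arm(
  motion=[0,0,0.4,0,0,0,0.8,0,0,0,0.8,0],
)

```text
time: 18.6
ee_pos: [0.4849, -0.1961, 0.0507]
tool_rot: [180.0, -0.1, 5.7]
contact_force: [-2.9, 3.1, 11.2]
finger_gap: 0.0515
```

```bash
python3 -c "
from h import *
a=cam('top');b=cam('side')
q=r.sense();print(q['ee_pos'],q['tool_rot'],q['contact_force'],q['moment'])
cv2.imwrite('pics/c7.png',crop(b,275,245,135,125,4.5))"
```

```text
[ 0.48491753 -0.19607929  0.05066085] [ 1.79980944e+02 -5.71596255e-02  5.71241814e+00] [-4.15402555  3.05659903 10.9391089 ] [ 0.39464675  0.81633242 -0.02239069]
```

View pics/c7.png

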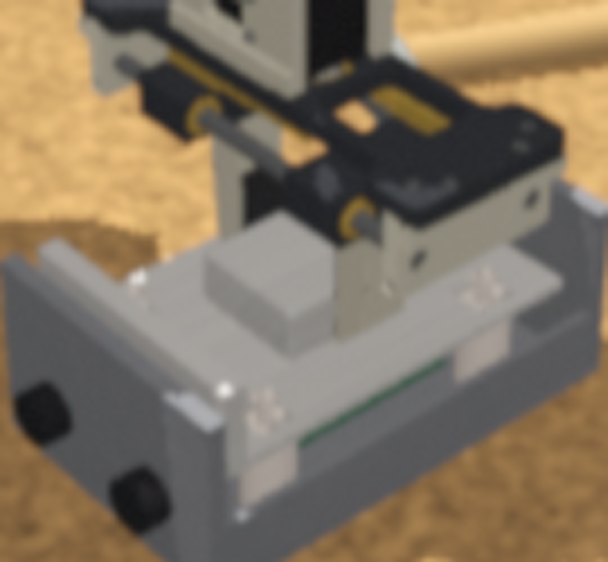

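The two standoffs nearer the camera poke through, at (265,412) and (483,288), and the plate touches their shoulders. The height no longer changes with more push. I'll press moderately harder (about 25 N) to be sure of all four, then release.

move_arm(
  motion=[0,0,0.5,0,0,0,1,0,0,0,1.4,0,0,0,1.4,0,0,0,1.4,0],
)

```text
time: 19.2
ee_pos: [0.485, -0.1961, 0.0506]
tool_rot: [180.0, -0.1, 5.7]
contact_force: [-6.7, 4.5, 23.7]
finger_gap: 0.0515
```

```bash
python3 -c "
from h import *
q=r.sense();print(q['ee_pos'],q['tool_rot'],q['contact_force'],q['moment'])"
```

```text
[ 0.48497118 -0.19608039  0.05061599] [ 1.79955844e+02 -8.76258388e-02  5.71647767e+00] [-6.73144977  4.45541292 23.71535804] [ 0.76905319  1.44246751 -0.05390447]
```

Solidly bottomed. I'll relax the push, open and rise.

move_arm(
  motion=[0,0,-1.2,0,0,0,-2,0],
)

```text
time: 19.4
ee_pos: [0.4849, -0.1961, 0.0507]
tool_rot: [180.0, -0.1, 5.7]
contact_force: [-0.0, 1.9, 1.0]
finger_gap: 0.0516
```

move_arm(
  motion=[0,0,0,0,0,0,0,0,0,0,0,0,0,0,0,0,0,0,-5,0,0,0,-15,0,0,0,-40,0,0,0,-80,0,0,0,-120,0,0,0,-120,0],
  claw=70,
)

```text
time: 20.4
ee_pos: [0.4875, -0.1978, 0.1762]
tool_rot: [179.6, -0.5, 5.7]
contact_force: [0.3, -0.5, 0.7]
finger_gap: 0.0699
```

move_arm(
  motion=[0,-50,0,0,0,-100,0,0,0,-150,0,0,0,-200,0,0,0,-250,0,0,0,-270,0,0,0,-270,0,0,0,-270,0,0,0,-270,0,0],
)

```text
time: 21.3
ee_pos: [0.458, 0.0714, 0.1699]
tool_rot: [180.0, -0.0, 5.6]
contact_force: [-0.7, -0.4, 0.2]
finger_gap: 0.0699
```

```bash
python3 -c "
from h import *
a=cam('top');b=cam('side')
q=r.sense();print(q['time'],q['ee_pos'],q['contact_force'])
cv2.imwrite('pics/c8.png',strip(crop(a,375,200,80,115,5),crop(b,275,245,135,125,2.9)))
cv2.imwrite('pics/top_end.png',a['img'])
d=cv2.absdiff(a['img'],cv2.imread('pics/top0.png')).max(2)
for n,(x,y,w,h) in dict(jar=(225,110,40,45),hammer=(312,82,62,116),can=(488,148,48,42),wrench=(488,212,40,92),driver=(460,330,92,20),tape=(320,283,50,52)).items(): print(n,(d[y:y+h,x:x+w]>45).mean().round(3))
"
```

```text
21.4 [0.45806524 0.07125879 0.1698929 ] [ 0.11788145  0.85003277 -0.98471406]
jar 0.0
hammer 0.0
can 0.0
wrench 0.0
driver 0.0
tape 0.732
```

View pics/c8.png

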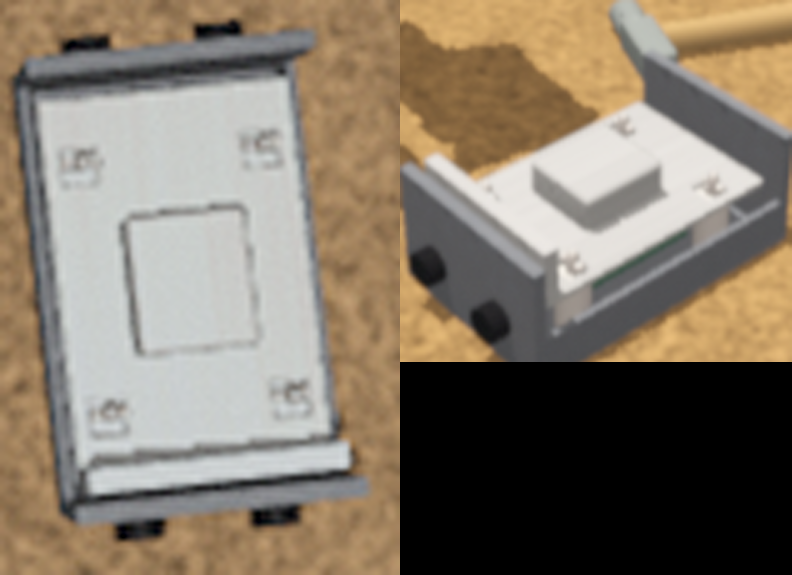

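All four pins stand through the holes in both views, and the plate lies level on the shoulders. The tape's changed pixels are where the arm now hangs over it; I'll check it in the side view, then hand in.

```bash
python3 -c "
from h import *
from plant import hand_in
b=cam('side')['img'];d=cv2.absdiff(b,cv2.imread('pics/side0.png')).max(2)
print('tape side diff',(d[285:332,215:275]>45).mean(),'batten',(d[228:252,130:208]>45).mean())
print(hand_in())"
```

```text
tape side diff 0.4145390070921986 batten 0.05982905982905983
the job is handed in; nothing more can be done
None
```

```bash
python3 -c "
from h import *
b=cam('side');cv2.imwrite('pics/c9.png',strip(crop(b,120,215,170,130,2.3),crop(dict(img=cv2.imread('pics/side0.png')),120,215,170,130,2.3)))"
```

```text
the job is handed in; nothing more can be done
```

The cover is seated on the box's four standoffs and released, and the job is handed in. I drew it out of the rack by the lip and laid it flat on the bench. Then I took it again by the block and pressed it onto the standoffs. It took about 21.5 s of the 62 s.

- **Seating:** In the last pictures all four pins stand through their holes and the plate looks flush on the shoulders. At a final push of about 24 N the height held at 50.6–50.7 mm, with the gripper level. That height fits a cover lying on the shoulders.
- **Force:** The highest wrist force I read was about 25 N.
- **Other objects:** The jar, hammer, can, wrench and screwdriver show no change in the top view.
- **Unconfirmed:** I could not confirm that the tape and batten stayed put.
  - **Tape:** 73% of its pixels changed in the top view and 41% in the side view. The arm was parked above it, so I put this down to the arm and its shadow. I did not lower the tool near it, and it looked in place in an earlier side picture.
  - **Batten:** 6% of its pixels changed in the side view, probably also shadow; I did not check it in the top view.
  - **No further look:** I handed in before looking into this, and pictures are refused after that.

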